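# Load the four measuring stations

## Task

Load the measuring stations on the desk, each workpiece in the station made for it: the square-bodied spindle in the pair of V-blocks, the flange between the four pins of the large nest, the gear between the four pins of the small nest. In the corner station lay the drilled steel block flat as a riser and then the flat bracket on top of it, both pushed up square against both fences with their long sides along the fence that has the gap. Do not disturb the micrometer.

Things in the scene. Friction and masses are not known exactly. Their poses are not given: they have to be found in the camera images.
- block: Drilled steel 1-2-3 block lying flat, 50 (its x) x 75 (its y) x 25 mm high, about 0.8 kg; origin at the centre of its underside, z up. Grasp across the 50 mm.
- bracket: Flat light metal bracket plate with four small corner holes, 50 (its x) x 62 (its y) x 8 mm high, about 0.12 kg; origin at the centre of its underside, z up. Grasp across the 50 mm.
- flange: Turned steel flange lying on its disc: disc 68 mm diameter and 10 mm thick, on it a hub of 44 mm diameter from 10 to 27 mm height, about 0.34 kg; origin at the centre of its underside, z up. Grasp the hub.
- gear: Steel spur gear of 24 teeth lying flat: 59 mm outside diameter, toothed rim 12 mm high (small hub to 18 mm), about 0.16 kg; origin at the centre of its underside, z up. Grasp across the teeth.
- spindle: Turned steel spindle lying along its x, 130 mm long, 0.35 kg: in the middle a square body 32 mm long, 28 x 28 mm, on which it lies; either side a round journal of 22 mm diameter out to 52 mm from the middle, then a 15 mm end. Both ends alike. Origin on its axis, in the middle (14 mm above the desk at the start). Grasp the square body across 28 mm.
- corner_station: Fixed plate 90 x 112 mm, top at z = 10 mm, with two steel fences 12 mm thick to z = 48. Origin at desk level under the seated block's centre, z up. Long fence: face at x = +25, along y, finger gap from y = -20 to +26. Short fence: face at y = +38. -x and -y sides open. Against both fences the block's centre is at (0, 0), the bracket's at (0, +7), its underside at z = 35.
- v_station: Fixed plate 142 x 78 x 10 mm with two steel V-blocks in line, each 60 mm wide, from 24 to 59 mm either side of the middle along x; the 48 mm gap between takes the spindle's square body. V grooves along x, 90 degrees, 40 mm wide at the top (z = 50 mm), bottom at z = 30. Origin at desk level under the middle, z up. A seated spindle's axis lies along x at y = 0, z = 45 mm.
- large_nest: Fixed plate 92 x 92 x 10 mm with four steel locating pins, 10 mm diameter, to z = 30 mm with tapered noses, at x = +-29.3, y = +-29.3 mm: a 68 mm disc fits between them with 2.5 mm to spare all round. A round rest pad in the middle has its top at z = 14 mm. Origin at desk level under the centre, z up.
- small_nest: Fixed plate 84 x 84 x 10 mm like the large nest but smaller: four tapered pins, 10 mm diameter, to z = 30 mm, at x = +-26.2, y = +-26.2 mm: a 59 mm disc fits between them with 2.5 mm to spare all round. Rest pad top at z = 14 mm. Origin at desk level under the centre, z up.
- micrometer: Outside micrometer lying loose to the right of the work, 45 x 134 x 17 mm, origin at the middle of its underside. It is not part of the job and must not be moved. (Behind it stands a fixed monitor: its screen is at x = 0.61 m, right of y = -0.26 m, from 0.16 m above the desk upwards; keep the arm in front of it.)
Mind the look-alikes: they are no part of the job. What is shaped like the gear but black is not meant. Leave any red look-alike of the flange alone.

How it is judged:
By the outcome, as a careful person would: the job done as asked, in the order asked, and still so for the second after the job is handed in, with the robot touching nothing.
It also fails if it takes over 125 s, if anything falls off the work surface, if the arm or the gripper's body presses on something with over 40 N, if the wrist force passes 120 N, or if a joint passes its speed limit or range.

## Robot

A 6-joint arm with a two-finger parallel gripper is mounted at the origin on a cart in front of the work surface, level with it; the furniture and walls round the work are solid. World frame = base frame: x ahead of the robot, y to its left, z up, the work surface at z = 0. Lengths are in mm, angles in rad, forces in N, time in s.
With the tool pointing down it reaches from about 400 to 925 mm from the base axis. Payload 12.5 kg.
Tool frame: the origin (TCP) lies midway between the tips of the shut fingers; the grasp point (between the pads) lies 19 mm behind it; z points along the fingers, y is the line along which they close (so a half turn about z gives the same grasp; the last joint's range is limited). The gripper opens to 95 mm and grips with 3 to 60 N. Pads are 20 mm wide; open, the fingers measure 119 mm over their backs; the gripper's body (75 mm by 180 mm) begins 59 mm behind the grasp point.
Start: joints at [-1.333, 0.491, 1.559, -0, 1.092, -0.106], TCP at [210.69, -588.436, 214.661] pointing down, gripper open.
Joint ranges: [-3.1, 3.1], [-0.84, 2.19], [0.05, 2.79], [-1.13, 4.28], [0.06, 2.93], [-2.69, 2.69]. Speed limits (rad/s): [2.22, 2.22, 2.79, 3.14, 3.14, 3.14].

## Interface

Orientations are given as a rotation vector (axis times angle).
In Python, from bench import arm, planner, viewer gives the robot as it stands. The module is installed in compiled form; this text tells all that it offers. Calls block until the motion is done:
- arm.reach(position, orientation): joint-space move of the TCP to a pose.
- arm.move_straight(position, frame=None, speed=150): straight line of the TCP; frame=None keeps the orientation; speed is the mean speed in mm/s.
- arm.goto_joints(angles): joint-space move.
- arm.gripper_to(opening, f_grip=None): finger opening in mm; f_grip is the grip in N (None keeps the last); returns when the fingers have stopped.
- arm.dwell(seconds).
- planner.ik(position, orientation): joint angles nearest the present ones, or None.
- arm.state(): the state.
- viewer.grab_frame(name): name is "side" or "top" or "wrist"; returns the picture (384x512x3 uint8, blue, green, red); there is no depth.
- viewer.camera_info(name): a dict with "fovy" (degrees; the focal length in pixels is half the picture's height over the tangent of half this angle, whatever the lens; pixels are square), "cx", "cy" (the principal point, pixels), "dist" ([k1, k2, p1, p2, k3] as OpenCV has them; the pictures are not rectified), "origin" and "attitude" of the camera in the world; the wrist camera has in their place "mount" (4x4, takes a point from camera to tool coordinates, whose origin is the TCP and whose axes are the flange's). Camera axes: x right, y up, looking along -z (the intrinsics and any distortion apply to the point x, -y, -z); pixel columns grow to the right and rows downward; lengths in mm; the calibration is good to about 2 mm. A picture is of the moment at which its call begins: read the wrist's pose just before it. camera_info takes no time and is no camera call.
A pose or a line that the arm cannot do raises arm.MotionError and nothing moves.
- arm.job_done(): hands the job in; it is judged then, once.
The state is a dict: "clock": time; "joints": joint angles; "joint_velocities": joint speeds; "joint_efforts": joint torques, N m; "tool_pos": TCP position; "tcp_rot": TCP orientation; "contact_force": force on the tool from outside, world axes, zero at the start; "ft_torque": the same for the moment, N m; "finger_gap": finger opening in mm; "grasp_force": force on a finger pad.
Only numpy, scipy, OpenCV 4.12 (cv2) and the standard library are available. Lean on these libraries where they do the work, as an engineer would, in place of code of your own. Each camera call takes 0.05 s, during which the arm holds its last target. There are 200 camera calls.

## Working session

There is one attempt and no reset: what is moved stays moved. The work goes in short steps, each a Python script; the robot and the scene stay as the last script left them, time stands still between calls to the robot, and variables do not carry over. Pictures are saved under pics/ and viewed, at most 14 in all, crops included, and the job is handed in when it is done.

```bash
mkdir -p pics; python3 - <<'E'
from bench import arm,planner,viewer
import cv2
for n in ("top","side"):
    im=viewer.grab_frame(n); cv2.imwrite(f"pics/{n}0.png",im)
    cv2.imwrite(f"pics/{n}0b.png",cv2.resize(im,(800,600),interpolation=cv2.INTER_CUBIC))
    print(n,viewer.camera_info(n))
print(viewer.camera_info("wrist")); print(arm.state())
E
```

```text
top {'fovy': 43.782744221657694, 'cx': 246.76711271034213, 'cy': 186.93489641412236, 'dist': array([-0.1609028,  0.       ,  0.       ,  0.       ,  0.       ]), 'origin': array([ 211.18500698, -164.41482756, 1532.71750808]), 'attitude': array([ 0.1619774 , -0.15638859, -1.58244379])}
side {'fovy': 55.75628965740359, 'cx': 255.55517635003437, 'cy': 188.34646452766367, 'dist': array([-0.08493271,  0.        ,  0.        ,  0.        ,  0.        ]), 'origin': array([ 676.33241929, -691.64461265,  920.05733969]), 'attitude': array([0.57066087, 0.06421684, 0.23330519])}
{'fovy': 69.44233969676824, 'cx': 252.20183328458793, 'cy': 192.5924835976242, 'dist': array([-0.05764012,  0.        ,  0.        ,  0.        ,  0.        ]), 'mount': array([[ 1.81167633e-03,  9.63033326e-01,  2.69376189e-01,
         7.58242018e+01],
       [ 9.99998359e-01, -1.74163453e-03, -4.99009432e-04,
         7.38511082e-01],
       [-1.14078400e-05,  2.69376651e-01, -9.63034901e-01,
        -1.70398558e+02],
       [ 0.00000000e+00,  0.00000000e+00,  0.00000000e+00,
         1.00000000e+00]])}
{'clock': 0.1, 'joints': array([-1.33260213e+00,  4.91473494e-01,  1.55936571e+00,  1.48858085e-05,
        1.09169750e+00, -1.05605224e-01]), 'joint_velocities': array([-0.00035216, -0.00161451, -0.00159819,  0.00061817, -0.00162425,
       -0.00012836]), 'joint_efforts': array([ 5.34384526e-03, -6.13621545e+01, -2.58604199e+01,  6.94777770e-02,
        4.69814998e-02, -4.01654722e-05]), 'tool_pos': array([ 210.64021164, -588.21950308,  214.1440571 ]), 'tcp_rot': array([-3.09436347e+00, -5.37211237e-01,  7.75142719e-05]), 'contact_force': array([-0.43162506,  0.09891401, -0.72068759]), 'ft_torque': array([-0.01576734,  0.04496039, -0.00627483]), 'grasp_force': 0.0, 'finger_gap': 95.41718070799475}
```

View pics/top0b.png

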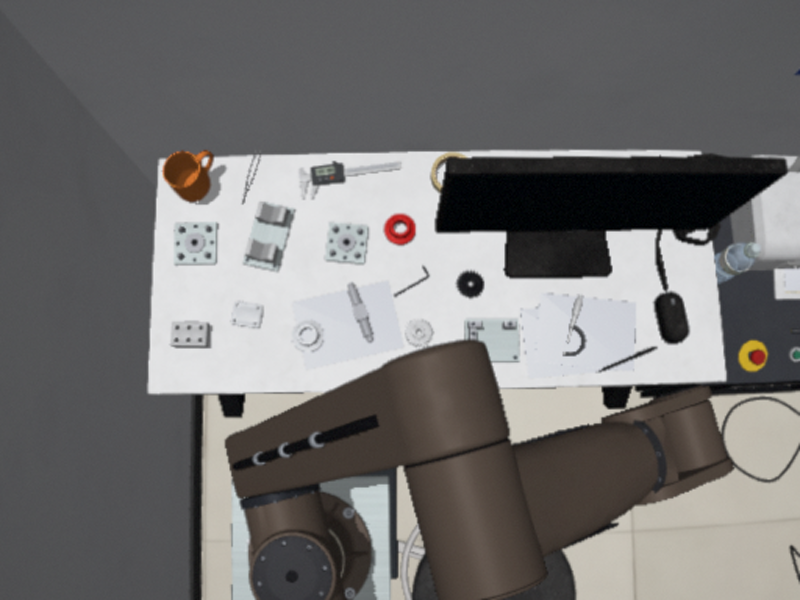

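View pics/side0b.png

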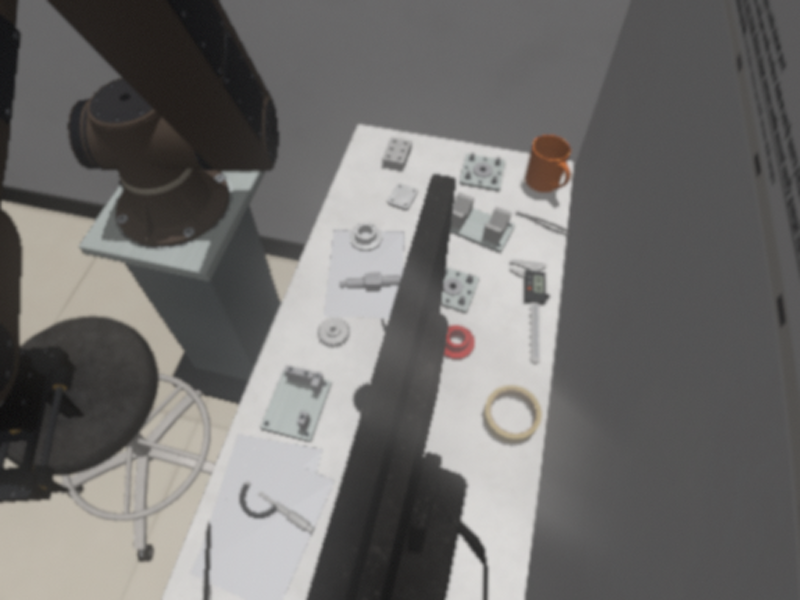

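The top view (800x600) shows these things:
- Workpieces: block (190,334), bracket (248,314), silver flange (308,335), spindle (360,312), gear (419,331).
- Stations: corner station (492,338), V-station (270,236), nests at (195,243) and (347,243). Which nest is large still has to be measured.
- Look-alikes to leave alone: black gear (470,284) and red flange (400,229).
- Micrometer at (575,335).

I choose the silver gear at (419,331) and the silver flange at (308,335). Next I'll get coarse positions and close wrist views.

```bash
cat > h.py <<'E'
from bench import arm,planner,viewer
import numpy as np, cv2
from scipy.spatial.transform import Rotation as R
def campose(n,st=None):
    c=viewer.camera_info(n)
    if n!="wrist": return c,np.array(c["origin"]),R.from_rotvec(c["attitude"]).as_matrix()
    Rt=R.from_rotvec(st["tcp_rot"]).as_matrix(); M=c["mount"]
    return c,Rt@M[:3,3]+st["tool_pos"],Rt@M[:3,:3]
def K(c):
    f=192/np.tan(np.radians(c["fovy"])/2); return np.array([[f,0,c["cx"]],[0,f,c["cy"]],[0,0,1.]])
def cast(cp,px,z):
    c,o,A=cp; p=cv2.undistortPoints(np.array(px,float).reshape(-1,1,2),K(c),np.array(c["dist"]))[:,0]
    d=np.c_[p[:,0],-p[:,1],-np.ones(len(p))]@A.T
    return o+d*((z-o[2])/d[:,2])[:,None]
def proj(cp,P):
    c,o,A=cp; q=(np.array(P,float).reshape(-1,3)-o)@A; q=q*[1,-1,-1]
    return cv2.projectPoints(q.reshape(-1,1,3),np.zeros(3),np.zeros(3),K(c),np.array(c["dist"]))[0][:,0]
def down(yaw):  # tool z down; tool y (closing line) at angle yaw from world +y ; tool x at yaw from +x
    return (R.from_euler('z',yaw)*R.from_euler('x',np.pi)).as_rotvec()
def shot(name):
    st=arm.state(); im=viewer.grab_frame("wrist"); cv2.imwrite(f"pics/{name}.png",im)
    np.savez(f"pics/{name}.npz",tool_pos=st["tool_pos"],tcp_rot=st["tcp_rot"]); return im,campose("wrist",st)
def load(name): return cv2.imread(f"pics/{name}.png"),campose("wrist",np.load(f"pics/{name}.npz"))
E
python3 - <<'E'
from h import *
cp=campose("top")
for n,p,z in [("block",(190,334),25),("bracket",(248,314),8),("flange",(308,335),20),("spindle",(360,312),14),("gear",(419,331),12),("corner",(492,338),10),("mic",(575,335),5),("nestA",(195,243),14),("nestB",(347,243),14),("v",(270,236),30),("blackgear",(470,284),10),("red",(400,229),15),("orig",(290,575),300)]:
    print(n,cast(cp,np.array(p)*.64,z)[0].round())
st=arm.state(); print(campose("wrist",st)[1:])
for y in (0,np.pi/2,-np.pi/2,np.pi,-0.35): 
  print(y,[planner.ik([x,yy,300],down(y)) is not None for x,yy in [(480,250),(700,250),(480,-300),(600,0)]])
E
```

```text
block [439. 244.  25.]
bracket [482. 126.   8.]
flange [435.  -1.  20.]
spindle [ 482. -108.   14.]
gear [ 440. -229.   12.]
corner [ 423. -379.   10.]
mic [ 426. -555.    5.]
nestA [637. 243.  14.]
nestB [630. -82.  14.]
v [644.  79.  30.]
blackgear [ 538. -338.   10.]
red [ 658. -194.   15.]
orig [  3.  -1. 300.]
(array([ 282.3121097 , -563.51434116,  384.55038772]), array([[ 3.38765143e-01,  9.06036054e-01,  2.53647093e-01],
       [-9.40870512e-01,  3.26487771e-01,  9.03792821e-02],
       [-9.25785801e-04, -2.69266421e-01,  9.63065282e-01]]))
0 [True, True, True, True]
1.5707963267948966 [True, True, True, True]
-1.5707963267948966 [False, False, True, False]
3.141592653589793 [True, True, True, True]
-0.35 [True, True, True, True]
```

```bash
python3 - <<'E'
from h import *
for i,(x,y) in enumerate([(440,-390),(460,-190),(500,-30),(480,190),(670,200),(670,20)]):
    arm.reach([x,y,180],down(0)); shot(f"w{i}")
    print(i,arm.state()["clock"],arm.state()["tool_pos"])
ims=[cv2.resize(cv2.imread(f"pics/w{i}.png"),(400,300),interpolation=cv2.INTER_AREA) for i in range(6)]
cv2.imwrite("pics/m1.png",np.vstack([np.hstack(ims[:2]),np.hstack(ims[2:4])])); cv2.imwrite("pics/m2.png",np.hstack(ims[4:]))
E
```

```text
0 1.3167 [ 439.47609636 -390.89508373  180.08623716]
1 2.1833 [ 460.29727455 -191.52037118  180.07539283]
2 2.9333 [500.14656573 -31.32215617 179.8710099 ]
3 3.8667 [480.54077804 188.5507549  179.97685379]
4 4.7 [668.94618315 199.44692019 180.06838388]
5 5.5 [669.92718978  21.65362425 180.28891118]
```

View pics/m1.png

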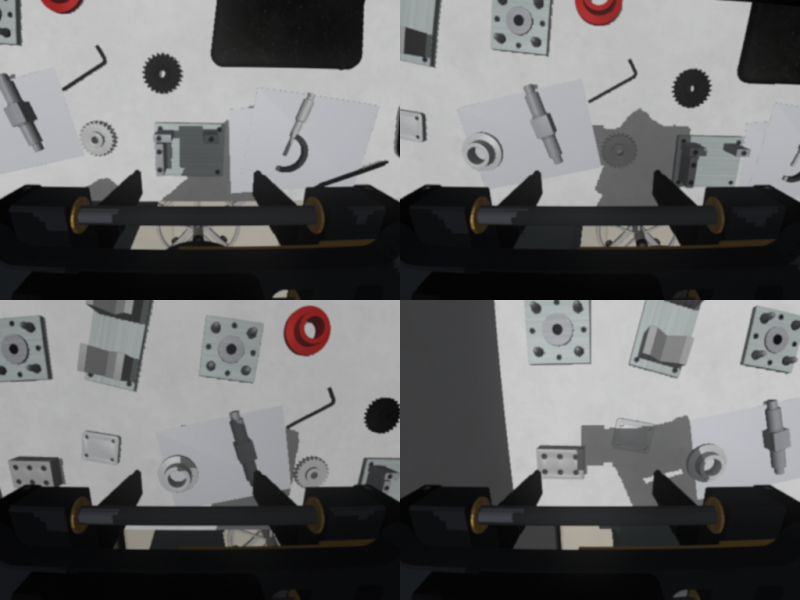

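View pics/m2.png

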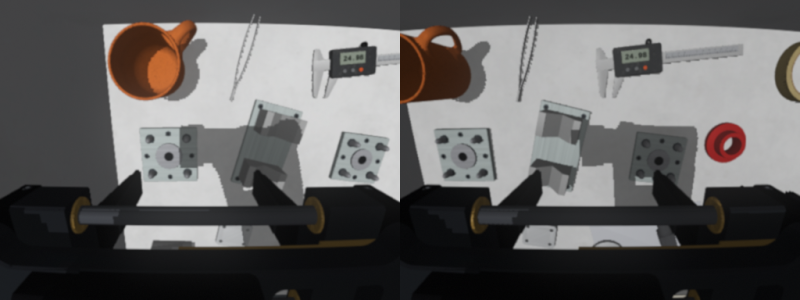

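Wrist views (400x300 tiles):
- w0: silver gear at (98,138), black gear at (162,73), corner station at (190,150).
- w1: flange at (82,152) and spindle at (140,125).
- w2: bracket at (100,148), right nest at (230,48).
- w3: block at (158,162).
- w5: nests at (64,156) and (258,158), V-station at (160,148).

Next, close crops to check these choices.

```bash
python3 - <<'E'
import cv2,numpy as np
def crop(n,x,y,w=134,h=100):
    im=cv2.imread(f"pics/{n}.png"); x0=max(0,min(512-w,x-w//2)); y0=max(0,min(384-h,y-h//2))
    o=cv2.resize(im[y0:y0+h,x0:x0+w],(400,300),interpolation=cv2.INTER_CUBIC)
    cv2.putText(o,f"{n} {x0},{y0}",(3,12),0,.4,(0,0,255),1); return o
g=lambda L: np.vstack([np.hstack([crop(*a) for a in L[:2]]),np.hstack([crop(*a) for a in L[2:]])])
cv2.imwrite("pics/c1.png",g([("w0",242,190),("w1",399,204),("w0",125,177),("w3",202,205)]))
cv2.imwrite("pics/c2.png",g([("w1",140,180),("w2",128,189),("w5",82,200),("w5",320,200)]))
E
```

```text
(no output)
```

View pics/c1.png

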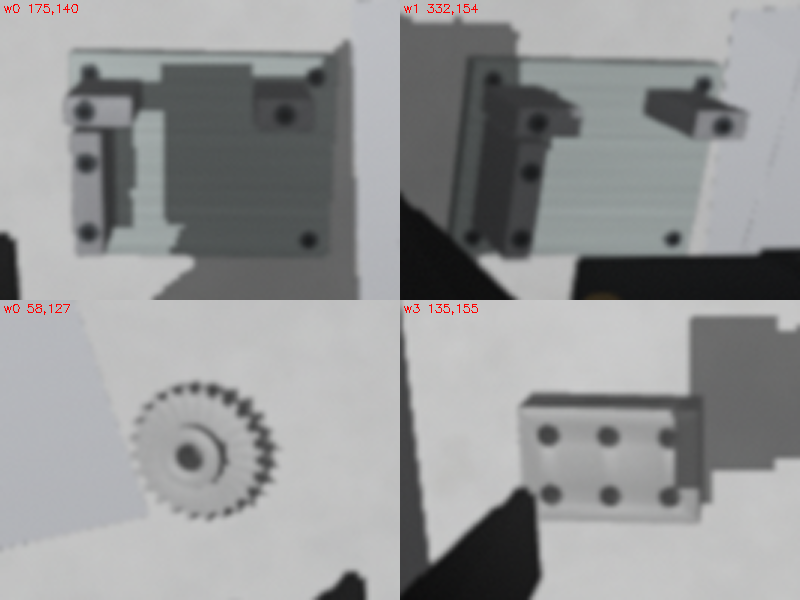

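View pics/c2.png

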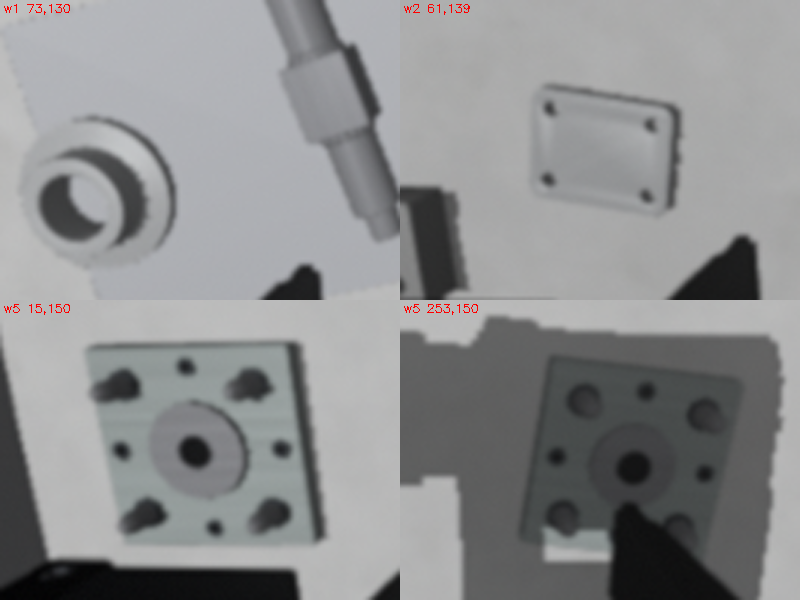

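The gear is silver and the flange is steel, so the choice holds. The corner station's two tall posts (the gapped long fence) are on the +x side and the short fence is on +y. I'll take two half-turned views to cancel camera bias.

```bash
python3 - <<'E'
from h import *
for i,(x,y) in [(6,(600,90)),(7,(480,-100))]:
    arm.reach([x,y,180],down(np.pi)); arm.dwell(.2); _,cp=shot(f"w{i}"); print(i,arm.state()["clock"],arm.state()["joints"].round(2))
L={"nA":(637,243,14),"nB":(630,-82,14),"v":(644,79,30),"flange":(435,-1,20),"spindle":(482,-108,14),"gear":(440,-229,12),"corner":(423,-379,10)}
for n in("w5","w2","w6","w7"): print(n,{k:proj(load(n)[1],v)[0].round().astype(int).tolist() for k,v in L.items()})
def crop(n,k,w=134,h=100):
    im,cp=load(n); x,y=proj(cp,L[k])[0].round().astype(int); x0=max(0,min(512-w,x-w//2)); y0=max(0,min(384-h,y-h//2))
    o=cv2.resize(im[y0:y0+h,x0:x0+w],(400,300),interpolation=cv2.INTER_CUBIC)
    cv2.putText(o,f"{n} {x0},{y0}",(3,12),0,.4,(0,0,255),1); return o
g=lambda L: np.vstack([np.hstack([crop(*a) for a in L[:2]]),np.hstack([crop(*a) for a in L[2:]])])
cv2.imwrite("pics/c3.png",g([("w5","v"),("w6","v"),("w6","nB"),("w2","nB")]))
cv2.imwrite("pics/c4.png",g([("w7","flange"),("w7","spindle"),("w7","gear"),("w6","nA")]))
E
```

```text
6 8.3167 [ 0.04  0.5   1.65 -0.    1.   -1.53]
7 9.4667 [-0.34  0.35  1.92  0.    0.87 -1.91]
w5 {'nA': [83, 203], 'nB': [332, 209], 'v': [205, 202], 'flange': [267, 335], 'spindle': [341, 305], 'gear': [415, 325], 'corner': [500, 328]}
w2 {'nA': [20, 65], 'nB': [298, 66], 'v': [150, 51], 'flange': [229, 229], 'spindle': [314, 192], 'gear': [401, 222], 'corner': [500, 232]}
w6 {'nA': [371, 206], 'nB': [119, 201], 'v': [244, 216], 'flange': [169, 32], 'spindle': [83, 80], 'gear': [-15, 47], 'corner': [-110, 46]}
w7 {'nA': [484, 283], 'nB': [265, 283], 'v': [381, 297], 'flange': [336, 142], 'spindle': [246, 179], 'gear': [147, 145], 'corner': [30, 133]}
```

View pics/c3.png

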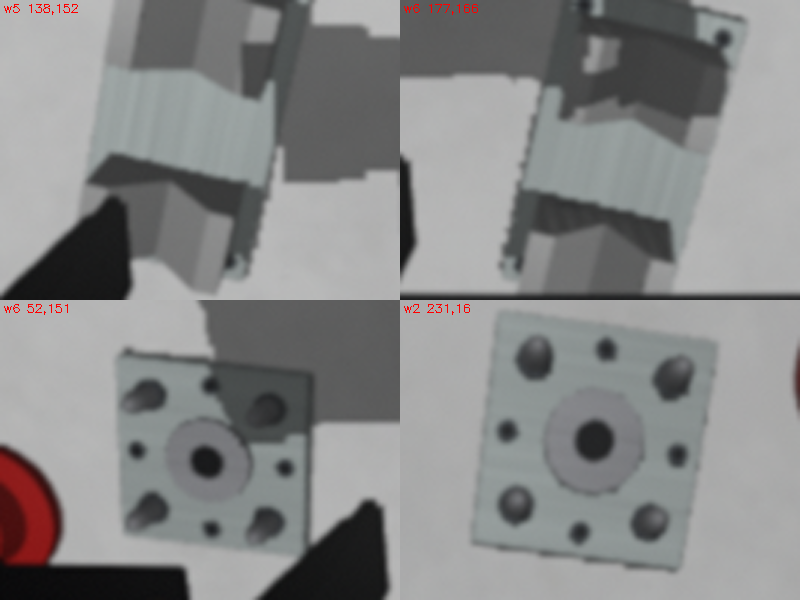

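View pics/c4.png

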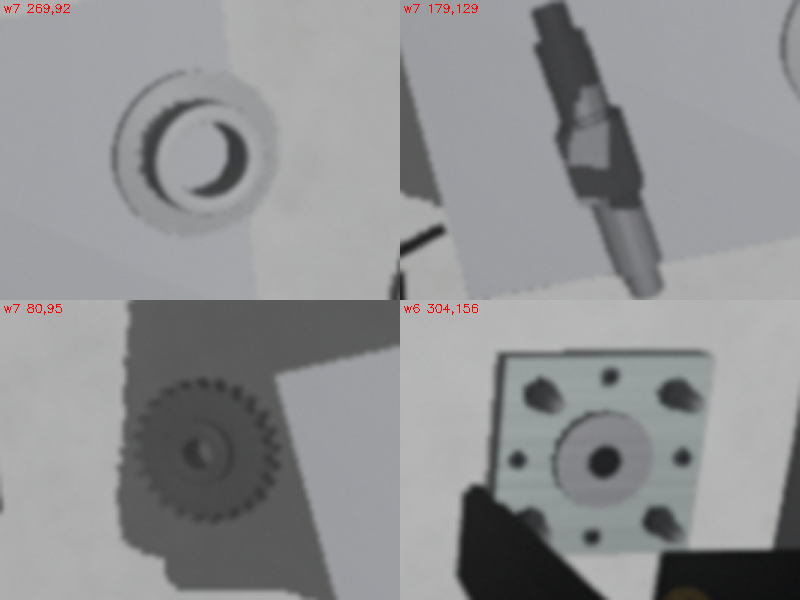

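The close-ups agree on the choices. Gear hole is at w0≈(121,180), flange hub at w1≈(100,197), nest pads at w5≈(81,200) and (331,206), and the V groove ends are clear. I'll turn these pixels into positions.

```bash
python3 - <<'E'
from h import *
s=2.985
def P(n,x0,y0,pts,z):
    cp=load(n)[1]; return cast(cp,np.array(pts,float)/s+[x0-.33,y0-.33],z)[:,:2]
def show(k,*a): print(k,P(*a).round(1).tolist())
show("V w5 hi/lo",'w5',138,152,[(195,71),(170,182)],30); show("V w6 hi/lo",'w6',177,166,[(204,222),(236,118)],30)
show("nA w5 pad,hole",'w5',15,150,[(196,149),(195,152)],14); show("nA w6",'w6',304,156,[(203,159),(204,162)],14)
show("nB w5 hole",'w5',253,150,[(233,168)],14); show("nB w6",'w6',52,151,[(208,160),(207,162)],14); show("nB w2",'w2',231,16,[(194,140)],14)
def rect(k,*a):
    q=P(*a); c,wh,an=cv2.minAreaRect(q.astype(np.float32)); print(k,np.round(c,1),np.round(wh,1),round(an,1), np.linalg.norm(q-np.roll(q,1,0),axis=1).round(1))
rect("nA w5",'w5',15,150,[(88,49),(290,44),(316,241),(124,245)],10)
rect("nB w2",'w2',231,16,[(99,10),(317,43),(278,270),(72,243)],10)
rect("nB w6",'w6',52,151,[(118,52),(312,73),(308,255),(125,233)],10)
show("gear w0",'w0',58,127,[(189,157)],18); show("gear w7",'w7',80,95,[(203,152)],18)
show("flange w1 hub",'w1',73,130,[(80,199)],27); show("flange w7 hub",'w7',269,92,[(202,157)],27)
show("fl disc w1",'w1',73,130,[(96,190)],10); show("fl disc w7",'w7',269,92,[(195,152)],10)
show("sp ends w7",'w7',179,129,[(152,8),(247,293)],14); show("sp body w7",'w7',179,129,[(199,155)],28); show("sp body/end w1",'w1',73,130,[(322,95)],28);show("sp end w1",'w1',73,130,[(385,232)],14)
# block top holes and outline; bracket
show("block holes w3",'w3',135,155,[(148,135),(208,135),(269,137),(150,194),(210,195),(270,196)],25)
rect("block w3",'w3',135,155,[(119,105),(275,112),(300,220),(131,215)],25)
rect("bracket w2",'w2',61,139,[(132,87),(276,110),(266,212),(131,192)],8)
show("brk holes w2",'w2',61,139,[(149,108),(251,124),(247,195),(147,179)],8)
# corner station
rect("corner plate w0",'w0',175,140,[(71,50),(326,53),(328,256),(76,255)],10)
rect("corner plate w1",'w1',332,154,[(70,57),(323,64),(292,257),(47,257)],10)
show("corner fence tops w0 bolts: LL, LR, S1,S2",'w0',175,140,[(85,111),(285,115),(87,163),(88,232)],48)
show("same w1",'w1',332,154,[(138,124),(322,126),(131,173),(121,239)],48)
E
```

```text
V w5 hi/lo [[676.7, 80.0], [629.9, 92.5]]
V w6 hi/lo [[676.5, 80.4], [630.1, 93.7]]
nA w5 pad,hole [[641.3, 245.5], [639.9, 246.2]]
nA w6 [[640.5, 244.6], [641.9, 245.2]]
nB w5 hole [[633.5, -79.5]]
nB w6 [[634.6, -79.9], [635.5, -80.5]]
nB w2 [[634.1, -79.1]]
nA w5 [640.1 245.2] [91.5 94.2] 1.0 [91.6 91.1 90.  92.2]
nB w2 [633.5 -79. ] [82.6 84. ] 83.2 [84.  82.6 83.5 82.3]
nB w6 [634.1 -78.6] [84.3 84.5] 83.3 [83.9 83.9 84.5 84.3]
gear w0 [[439.2, -226.6]]
gear w7 [[439.8, -225.4]]
flange w1 hub [[440.5, -1.4]]
flange w7 hub [[436.8, -2.0]]
fl disc w1 [[439.5, 0.7]]
fl disc w7 [[436.5, 0.1]]
sp ends w7 [[423.5, -126.8], [545.7, -87.5]]
sp body w7 [[480.4, -107.9]]
sp body/end w1 [[483.7, -106.3]]
sp end w1 [[422.0, -125.9]]
block holes w3 [[455.5, 273.2], [455.6, 248.3], [454.7, 223.1], [429.5, 274.1], [429.1, 248.7], [428.7, 223.3]]
block w3 [443.1 247.6] [74.8 48.5] 88.4 [48.5 64.  48.6 72. ]
bracket w2 [483.9 130.3] [62.5 47.6] 80.7 [47.6 62.5 46.8 60.6]
brk holes w2 [[503.3, 151.0], [496.2, 107.0], [464.2, 112.2], [471.4, 156.3]]
corner plate w0 [ 420.5 -377.3] [111.8  91.2] 89.9 [ 91.2 105.5  90.4 111.8]
corner plate w1 [ 420.1 -378.3] [116.1  92.4] 89.4 [ 92.4 112.5  91.2 116. ]
corner fence tops w0 bolts: LL, LR, S1,S2 [[448.9, -335.2], [447.4, -410.2], [428.6, -335.1], [400.5, -334.2]]
same w1 [[448.4, -335.7], [447.7, -410.4], [428.4, -335.4], [400.2, -334.9]]
```

```bash
cat >> h.py <<'E'
Z=150
def pick(x,y,yaw,z,f,gap):
    arm.reach([x,y,Z],down(yaw)); arm.gripper_to(gap); arm.move_straight([x,y,z+15],speed=250); arm.move_straight([x,y,z],speed=40)
    arm.gripper_to(0,f_grip=f); s=arm.state(); print("grip gap %.1f force %.1f"%(s["finger_gap"],s["grasp_force"]))
    arm.move_straight([x,y,Z],speed=200); s=arm.state(); print("lifted gap %.1f force %.1f Fz %.1f t %.1f"%(s["finger_gap"],s["grasp_force"],s["contact_force"][2],s["clock"]))
def lower(x,y,z0,zmin,dF=5,step=.7):
    f0=arm.state()["contact_force"]; z=z0
    while z>zmin:
        z-=step; arm.move_straight([x,y,z],speed=20); d=arm.state()["contact_force"]-f0
        if d[2]>dF: break
    print("lowered z %.1f dF %s"%(z,d.round(1))); return z
def over(x,y,yaw,z): arm.reach([x,y,Z],down(yaw)); arm.move_straight([x,y,z],speed=150)
def release(x,y,gap):
    arm.gripper_to(gap); p=arm.state()["tool_pos"]; arm.move_straight([p[0],p[1],Z],speed=150); print("t %.1f"%arm.state()["clock"])
E
python3 - <<'E'
from h import *
d=np.radians
for n,p,y in [("sp",(484.5,-106.8,4),d(17.8)),("v",(653.3,86.6,35),d(-15.1)),("fl",(438.3,-.6,12),0),("A",(640.7,245.4,20),0),("g",(439.5,-226,3),0),("B",(634.3,-79.8,17),d(-6.8)),("bl",(442.5,248.2,3),d(89.1)),("c",(416.8,-378.9,13),d(88.9)),("br",(483.8,131,2),d(80.7))]:
    q=planner.ik(p,down(y)); print(n,None if q is None else np.round(q,2))
pick(484.5,-106.8,d(17.8),4,40,60)
over(653.3,86.6,d(-15.1),39)
lower(653.3,86.6,39,33.5)
release(653.3,86.6,46)
E
```

```text
sp [-0.35  0.65  2.05 -0.    0.45  0.91]
v [ 0.03  0.74  1.62 -0.    0.78  1.87]
fl [-0.15  0.59  2.19 -0.    0.36  1.42]
A [ 0.27  0.79  1.55 -0.    0.8   1.84]
g [-0.61  0.65  2.05 -0.    0.44  0.96]
B [-0.23  0.75  1.68 -0.    0.72  1.46]
bl [ 0.38  0.66  2.02 -0.    0.46  0.4 ]
c [-0.86  0.68  1.88 -0.    0.58 -0.84]
br [0.13 0.65 2.04 0.   0.45 0.29]
grip gap 28.4 force 39.9
lifted gap 27.7 force 39.9 Fz -2.7 t 15.3
lowered z 34.8 dF [-2.1  0.1  7.6]
t 20.2
```

```bash
python3 - <<'E'
from h import *
d=np.radians
pick(438.3,-.6,0,12.5,30,80)
over(640.7,245.4,d(1),36); lower(640.7,245.4,30,25)
release(640.7,245.4,70)
pick(439.5,-226,0,3,25,80)
over(634.3,-79.8,d(-6.8),24); lower(634.3,-79.8,21,15.5)
release(634.3,-79.8,76)
arm.reach([650,60,220],down(0)); im,_=shot("w8"); cv2.imwrite("pics/w8b.png",cv2.resize(im,(800,600),interpolation=cv2.INTER_CUBIC))
E
```

```text
grip gap 43.0 force 29.8
lifted gap 43.3 force 29.7 Fz -3.2 t 24.6
lowered z 25.8 dF [-1.7 -1.2  7.7]
t 30.2
grip gap 58.3 force 25.0
lifted gap 58.5 force 25.0 Fz -1.5 t 35.1
lowered z 16.1 dF [-4.1  0.6 12. ]
t 40.5
```

View pics/w8b.png

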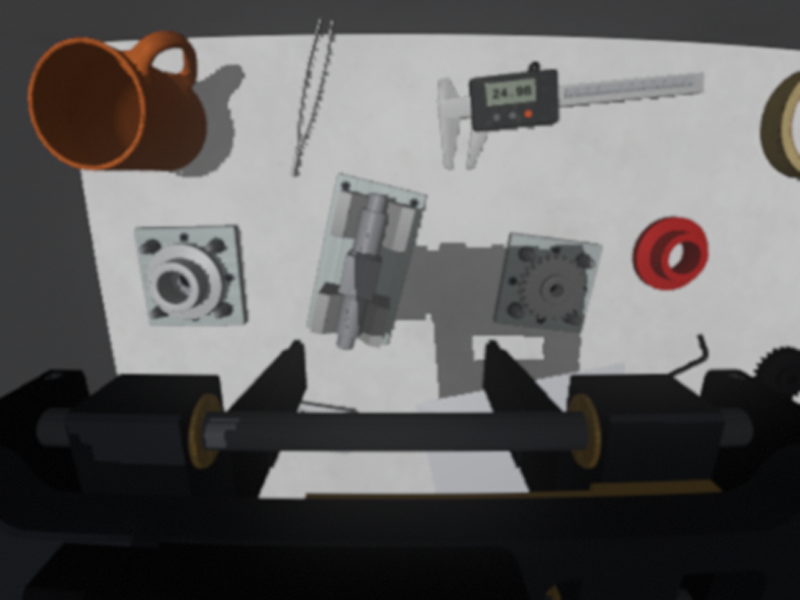

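The flange at (180,282), the spindle at (358,270) and the gear at (553,288) appear seated, matching their contact heights. The red flange and the mug are untouched. Next is the block.

```bash
cat >> h.py <<'E'
O=np.array([416.8,-378.9]); TH=np.radians(-1.1)
RT=np.array([[np.cos(TH),-np.sin(TH)],[np.sin(TH),np.cos(TH)]])
def S(sx,sy,z): return [*(O+RT@[sx,sy]),z]
def where(): return (RT.T@(arm.state()["tool_pos"][:2]-O)).round(2)
def push(sx,sy,z,dx,dy,maxd,F,step=.5):
    f0=arm.state()["contact_force"]; n=0
    while n<maxd:
        n+=step; arm.move_straight(S(sx+dx*n,sy+dy*n,z),speed=20); f=RT.T@(arm.state()["contact_force"]-f0)[:2]
        if -(f@[dx,dy])>F: break
    print("push",(dx,dy),"n %.1f"%n,f.round(1),"at",where(),"t %.1f"%arm.state()["clock"]); return sx+dx*n,sy+dy*n
E
python3 - <<'E'
from h import *
d=np.radians; yw=np.pi/2+TH
pick(442.5,248.2,d(89.1),3,45,80)
arm.reach(S(-6,-5,Z),down(yw)); arm.move_straight(S(-6,-5,17),speed=150)
x,y,_=S(-6,-5,0); z=lower(x,y,15,11.5)
z+=.4
sx,sy=push(-6,-5,z,1,0,11,12)
sx,sy=push(sx-.3,sy,z,0,1,11,14)
arm.gripper_to(58); print(where(), arm.state()["contact_force"].round(1))
sx,sy=push(sx-.5,sy,z,1,0,10,12)
arm.move_straight(S(sx-4,sy,z),speed=40); arm.move_straight(S(sx-4,sy,Z),speed=150)
print(arm.state()["clock"])
arm.reach(S(20,0,200),down(0)); im,_=shot("w9"); cv2.imwrite("pics/w9b.png",cv2.resize(im[90:290,120:390],(800,592),interpolation=cv2.INTER_CUBIC))
E
```

```text
grip gap 49.8 force 45.0
lifted gap 49.4 force 45.0 Fz -7.3 t 45.3
lowered z 12.2 dF [-2.3  2.7 14. ]
push (1, 0) n 8.5 [-14.5  -4.7] at [ 0.7  -5.05] t 53.9
push (0, 1) n 3.0 [ -2.3 -14.7] at [ 0.8  -4.63] t 55.4
[ 2.45 -1.86] [-0.2  0.7 -0.4]
push (1, 0) n 5.0 [-14.4  -4.4] at [ 4.86 -1.9 ] t 58.3
59.6417
```

View pics/w9b.png

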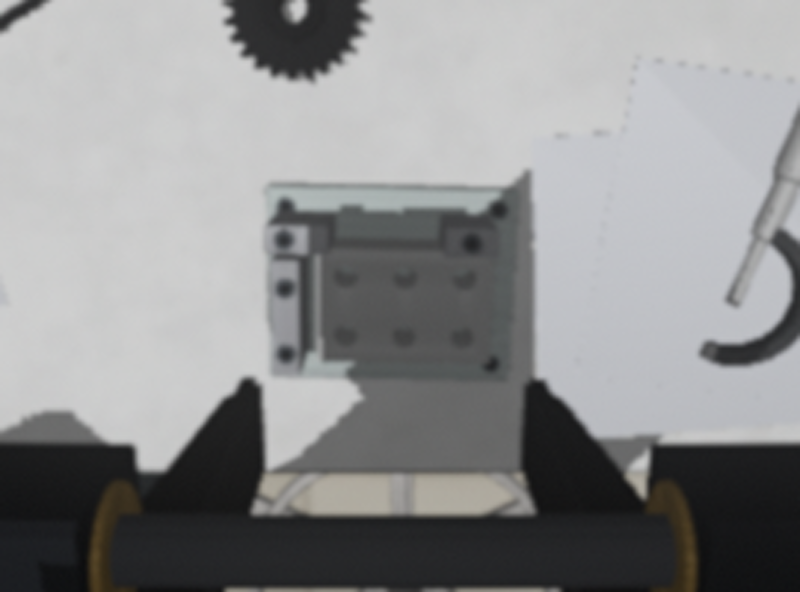

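The block (tile ≈(405,305)) is against the long fence, but a few mm remain to the short fence at (315,305). I'll push it with closed fingers on the -y face, then again on the -x face.

```bash
cat >> h.py <<'E'
def seat(z,ys,xs,ypush,F=18):
    yw=np.pi/2+TH; xc=ypush
    arm.reach(S(0,ys,z+70),down(yw)); arm.gripper_to(0,f_grip=20)
    arm.move_straight(S(0,ys,z),speed=150)
    a,b=push(0,ys,z,0,1,20,F); arm.move_straight(S(a,b-8,z),speed=80)
    arm.move_straight(S(a,b-8,z+70),speed=200); arm.move_straight(S(xs,xc,z+70),speed=200); arm.move_straight(S(xs,xc,z),speed=150)
    a,b=push(xs,xc,z,1,0,20,F); arm.move_straight(S(a-8,b,z),speed=80); arm.move_straight(S(a-8,b,Z),speed=200)
E
python3 - <<'E'
from h import *
seat(17,-60,-43,0)
arm.reach(S(20,0,200),down(0)); im,_=shot("w10"); cv2.imwrite("pics/w10b.png",cv2.resize(im[140:240,190:325],(800,592),interpolation=cv2.INTER_CUBIC)); print(arm.state()["clock"])
E
```

```text
push (0, 1) n 14.0 [ -3.4 -18.7] at [  0.11 -48.75] t 71.2
push (1, 0) n 13.5 [-18.2  -6.5] at [-31.84   0.2 ] t 79.8
82.4
```

View pics/w10b.png

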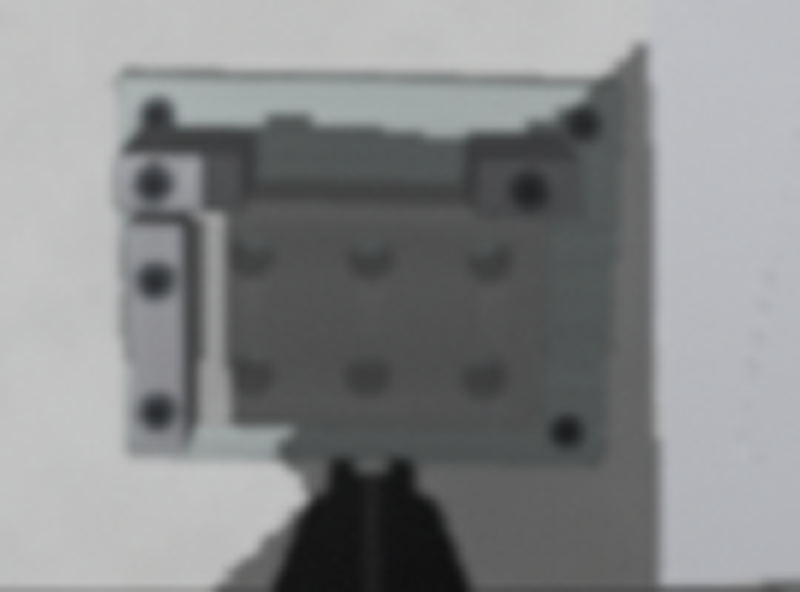

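```bash
python3 - <<'E'
from h import *
im,cp=load("w10"); k=800/135
def w(p,z): return ((cast(cp,np.array(p,float)/k+[190-.4,140-.4],z)[:,:2]-O)@RT).round(1).tolist()
print("holes",w([(252,262),(370,262),(490,262),(252,378),(368,378),(485,378)],35))
print("edges: strip left/right, block right, bottom",w([(208,300),(232,300),(548,300),(370,428)],35))
print("bolts",w([(154,182),(529,190),(155,281),(155,411)],48))
print(im[190,[224,226,227,229,231,235,240]].tolist(), im[213,[227,229]].tolist())
E
```

```text
holes [[12.9, 24.2], [13.5, -0.5], [14.0, -25.7], [-12.6, 24.2], [-12.1, -0.7], [-11.5, -25.7]]
edges: strip left/right, block right, bottom [[4.5, 33.5], [4.6, 28.4], [6.1, -38.3], [-23.4, -1.3]]
bolts [[32.2, 42.9], [32.2, -31.9], [11.8, 43.0], [-16.1, 43.4]]
[[118, 118, 117], [149, 149, 149], [131, 131, 131], [86, 85, 85], [87, 86, 86], [84, 83, 83], [83, 83, 83]] [[165, 166, 158], [163, 164, 156]]
```

The holes give a block centre at (0,0) relative to the fence bolts, so it is seated, though perhaps 1° off square. I'll give it one firm push at its +y end, with a snapshot on the way up, then fetch and place the bracket using few, single-move pushes.

```bash
python3 - <<'E'
from h import *
d=np.radians; yw=np.pi/2+TH
def rep(k): print(k,where(),(RT.T@arm.state()["contact_force"][:2]).round(1),"t %.1f"%arm.state()["clock"])
arm.reach(S(-42,20,50),down(yw)); arm.move_straight(S(-42,20,17),speed=150)
arm.move_straight(S(-29,20,17),speed=25); rep("xpush")
arm.move_straight(S(-40,20,17),speed=100); arm.move_straight(S(-40,20,180),speed=300); shot("w11")
pick(483.8,131,d(80.7),2,30,70)
arm.reach(S(-4,2,90),down(yw)); arm.move_straight(S(-4,2,37.6),speed=120)
arm.move_straight(S(3.5,2,37.6),speed=25); rep("x"); arm.move_straight(S(.3,2,37.6),speed=40)
arm.move_straight(S(.3,10.5,37.6),speed=25); rep("y")
arm.gripper_to(58); rep("open")
arm.move_straight(S(7.5,8,37.6),speed=30); rep("x2"); arm.move_straight(S(0.5,8,37.6),speed=60)
arm.move_straight(S(0.5,8,Z),speed=300); arm.reach(S(-10,0,200),down(yw)); shot("w12"); rep("end")
a=[cv2.resize(load(n)[0],(400,300),interpolation=cv2.INTER_AREA) for n in("w11","w12")]
q=[]
for n,z in(("w11",35),("w12",43)):
    im,cp=load(n); x,y=proj(cp,S(0,0,z))[0].round().astype(int); x0,y0=x-67,max(0,min(284,y-50)); print(n,x0,y0); q.append(cv2.resize(im[y0:y0+100,x0:x0+134],(400,300),interpolation=cv2.INTER_CUBIC))
cv2.imwrite("pics/c5.png",np.vstack([np.hstack(a),np.hstack(q)]))
E
```

```text
xpush [-31.75  19.98] [-27.7  -8.2] t 84.9
grip gap 49.6 force 30.0
lifted gap 49.7 force 30.0 Fz -0.9 t 91.5
x [0.98 2.18] [-20.1  -4.7] t 94.4
y [0.83 7.45] [ -7.4 -20.1] t 95.1
open [ 0.49 10.83] [0.  0.1] t 95.6
x2 [5.06 9.2 ] [-16.2   0.3] t 96.0
end [-10.28   0.34] [0.5 0.1] t 97.1
w11 218 149
w12 193 129
```

View pics/c5.png

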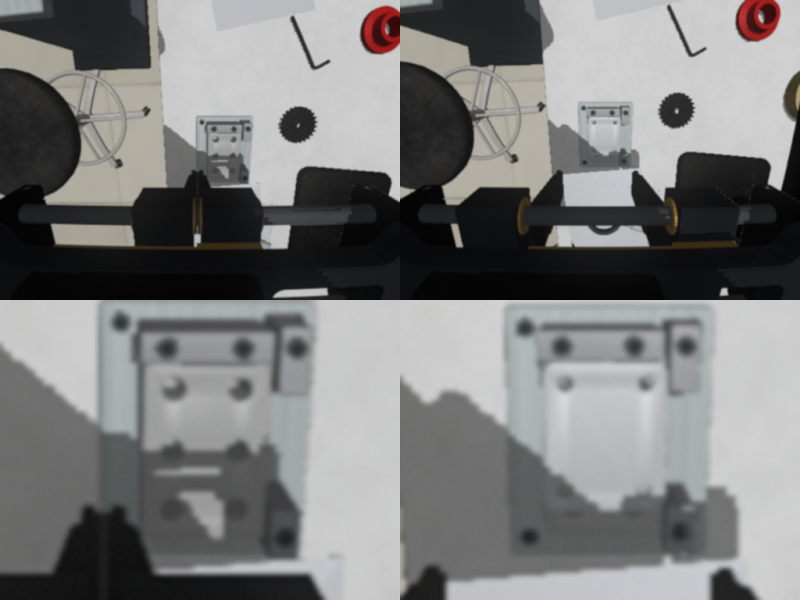

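```bash
python3 - <<'E'
from h import *
def w(n,x0,y0,p,z): return ((cast(load(n)[1],np.array(p,float)/2.985+[x0-.33,y0-.33],z)[:,:2]-O)@RT).round(1).tolist()
print("bolts11",w("w11",218,149,[(167,48),(243,48),(297,47),(285,237)],48))
print("holes11",w("w11",218,149,[(174,88),(240,89),(172,151),(238,152),(172,209),(236,209)],35))
print("bolts12",w("w12",193,129,[(162,47),(234,47),(286,46),(280,233)],48))
print("brk holes12",w("w12",193,129,[(164,83),(245,83)],43)); print("brk edges L R top",w("w12",193,129,[(144,140),(263,140),(204,62)],43))
E
```

```text
bolts11 [[-16.0, 43.0], [12.2, 43.1], [32.2, 43.5], [32.5, -32.3]]
holes11 [[-11.8, 24.9], [14.0, 24.6], [-12.0, -0.8], [14.4, -1.1], [-11.4, -25.4], [14.7, -25.4]]
bolts12 [[-15.8, 42.6], [12.0, 42.7], [32.1, 43.1], [32.4, -33.1]]
brk holes12 [[-15.2, 27.9], [17.0, 28.0]]
brk edges L R top [[-23.3, 4.8], [24.8, 4.9], [0.6, 36.2]]
```

```bash
python3 - <<'E'
from h import *
print(arm.job_done(), arm.state()["clock"])
E
```

```text
the job is handed in; nothing more can be done
the job is handed in; nothing more can be done
```

I loaded all the stations and handed the job in after about 97 s: spindle in the V-blocks, flange in the large nest, gear in the small nest, and block then bracket measured within about 0.5 mm of both fences. The micrometer and look-alikes were never touched, and no verdict was returned.

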